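# Snap the driver board onto its standoffs in a microscope light source

### The job

Fit the loose green driver board into the open microscope light source: set it over the four white barbed standoffs with its green terminal block towards the bare-metal rear panel, then press it down near each corner until every post has clicked through and the board sits flat on all four seats. Find the posts with a light touch, no force until their noses are in the holes; never lean on the board with more than about 25 N in all - pushing all four posts through at once takes more than that - and leave the jar, the dish and the screwdriver alone.

Things in the scene. Friction and masses are not known exactly. Their poses are not given: they have to be found in the camera images.
- lightbox: Microscope LED light source, cover off, fixed: open steel pan 180 (x) by 264 (y) mm; origin at bench level, z up. Bare-metal rear panel with brass sockets at x=+90 mm, grey front panel with black dimmer knob at x=-90, both 4 mm thick, tops 56 mm above the bench. Caged power supply at y 104 to 160 mm, 45 mm high; low lip (23 mm high) at y=-91. Pan floor 11 mm above the bench.
- seats (a point): Nominal middle of the four white standoffs, at the height of their seats: 24 mm above the light source's origin, same axes. The standoffs are at x=+-37, y=+-57 mm on a dark plate clamped in the pan through oversize holes: it lies square and firm, but up to 5 mm off this point in x and in y, differently each time, so look or feel for the posts. When the board is on, hole z here is 0.
- board_grip (a point): Green driver board, loose, flat on the blue mat (2 mm thick), parts up; this point is the middle of its finned heat sink, z up, +x towards the green terminal block. Board 90 (x) by 130 (y) by 2.4 mm, about 140 g. Heat sink 40 (x) by 26 (y) by 28 mm high, in the middle of the top face: this point is 16.4 mm above the board's underside. Grip it across the 26 mm (along y).
- terminals (a point): Top of the board's green terminal block, 11 (x) by 20 (y) by 11 mm high, at board x=38.5, y=0. Two capacitors 10 mm across, 14 mm high, stand at board x=-36, y=+-7.5. Otherwise the board's top is bare or has parts under 2 mm: the fingers can press round x=+-34, y=+-33 mm, beside the posts that come up through the holes.
- hole_a (a point): Middle of the board's 7.2 mm hole A, at the underside of the board, at board x=+37, y=+57 mm from its middle. Each standoff: 11 mm nylon column, its top is the seat; above it a 4.2 mm stem with a round nose ending 10 mm above the seat, and two sprung barbs, widest (+-5.4 mm along y) 3.8 mm above the seat. A nose finds its hole if it is within about 1.5 mm of the middle.
- hole_b (a point): Middle of the board's 7.2 mm hole B, at the underside of the board, at board x=+37, y=-57 mm from its middle. A board lowered with the noses beside the holes stops about 10 mm above the seats; with the noses in the holes it goes on down to rest on the barbs, underside about 6 mm above the seats, and stays there when let go.
- hole_c (a point): Middle of the board's 7.2 mm hole C, at the underside of the board, at board x=-37, y=-57 mm from its middle. To click, a post needs about 7 to 9 N at the post, rising over some 3 mm; then the force drops until, about 4 mm lower, the board meets the hard seat.
- hole_d (a point): Middle of the board's 7.2 mm hole D, at the underside of the board, at board x=-37, y=+57 mm from its middle. The board is stiff: the first two corners click one at a time (the far corner may rise a little), then the last two posts go in together and need about 15 N. A press of 17 to 20 N at each corner seats it.
- jar_mid (a point): Bystander: specimen jar, clear glass with orange seal, 72 mm across, 110 mm high; point on its axis half-way up.
- dish: Bystander: clear plastic dish with spare white standoffs, 84 mm across, 15 mm high; origin in the middle of its underside.
- screwdriver_grip (a point): Bystander: screwdriver with a red handle lying on the bench near the robot's base; point at the middle of its handle.
Not all that is in view belongs to the job. Of the things that look like the part that bears board_grip, take the one that is nearest to the robot's base at the start.

How it is judged:
On the way, in this order (a step that is already met when the one before it is completed fails the run):
1. the board has been set over the four posts, the right way round, each nose through its own hole (x of terminals in the frame of seats between 0.028 and 0.049 m and x of board_grip in the frame of seats between -0.009 and 0.009 m and y of board_grip in the frame of seats between -0.009 and 0.009 m and z of each of hole_a, hole_b, hole_c, hole_d in the frame of seats below 0.008 m), for 0.2 s.
2. all four posts have clicked through (x of terminals in the frame of seats between 0.028 and 0.049 m and x of board_grip in the frame of seats between -0.009 and 0.009 m and y of board_grip in the frame of seats between -0.009 and 0.009 m and z of hole_a in the frame of seats between -0.0015 and 0.0012 m and z of hole_b in the frame of seats between -0.0015 and 0.0012 m and z of hole_c in the frame of seats between -0.0015 and 0.0012 m and z of hole_d in the frame of seats between -0.0015 and 0.0012 m), for 0.2 s.
At the end, for the whole second after the job is handed in: The board lies over the standoffs, terminal block towards the rear panel, and at each of its four holes its underside is on the seat (within 1.2 mm above, 1.5 mm below), so that all four posts have clicked through; board at rest; jar, dish and screwdriver within 12 mm of where they stood (all of step 2 and linear speed of board below 0.01 m/s and not (distance of jar_mid from where it was at the start of the episode above 0.012 m) and not (distance of dish from where it was at the start of the episode above 0.012 m) and not (distance of screwdriver_grip from where it was at the start of the episode above 0.012 m)); the robot touches nothing.
It fails at once if the board is pressed steadily (over 16 N, hardly moving) against the noses before they are in its holes (contact force between board and lightbox above 16 N and linear speed of board below 0.003 m/s and z of each of hole_a, hole_b, hole_c, hole_d in the frame of seats above 0.008 m).
It fails at once if the contact forces between the board and its standoffs add up to more than 32 N, as when it is pressed with well over 25 N or pushed over all four posts at once (contact force between board and lightbox above 32 N).
It fails at once if the jar, the dish or the screwdriver is moved by more than 12 mm or the jar is tipped (distance of any of jar_mid, dish, screwdriver_grip from where it was at the start of the episode above 0.012 m or angle between jar_mid's own z axis and vertical above 0.25 rad).
It also fails if it takes over 72 s, if anything falls off the work surface, if the arm or the gripper's body presses on something with over 40 N, if the wrist force passes 120 N, or if a joint passes its speed limit or range.

### The arm

A 6-joint arm with a two-finger parallel gripper is mounted at the origin on the work surface. World frame = base frame: x ahead of the robot, y to its left, z up, the work surface at z = 0. Lengths are in m, angles in rad, forces in N, time in s.
With the tool pointing down it reaches from about 0.35 to 0.975 m from the base axis. Payload 4.9 kg.
Tool frame: the origin (TCP) lies midway between the tips of the shut fingers; the grasp point (between the pads) lies 19 mm behind it; z points along the fingers, y is the line along which they close (so a half turn about z gives the same grasp; the last joint's range is limited). The gripper opens to 85 mm and grips with 20 to 120 N. Pads are 22 mm wide; open, the fingers measure 114 mm over their backs; the gripper's body (76 mm by 85 mm) begins 54 mm behind the grasp point. The pads swing forward as they close: fully open they stand 13 mm farther back than shut.
Start: joints at [1.091, 0.053, 1.613, -0, 1.476, -0.119], TCP at [0.221, 0.585, 0.231] pointing down, gripper open.
Joint ranges: [-3.01, 3.01], [-1.01, 2.22], [0.06, 2.58], [-1.02, 4.17], [0.09, 2.62], [-3.14, 3.14]. Speed limits (rad/s): [2.57, 2.57, 3.14, 3.14, 3.14, 3.14].

### API

Orientations are given as a unit quaternion [w, x, y, z].
In Python, from plant import manip gives the robot as it stands.
- The arm moves only by the tool carry_out, never from a script. Its argument "moves" is a list of rows, each a list of 7 numbers: the opening, from 0 (shut) to 1 (fully open), then the shift along the tool's x, y, z normalised to -1 to 1, where 1 is 0.4 m, then the turn, a rotation vector about the tool's x, y, z normalised to -1 to 1, where 1 is 0.5 rad. In form: [[grip, dx, dy, dz, rx, ry, rz], ...]. A call has 1 to 8 rows; each row is the pose to reach, as a shift and turn from the pose commanded when the call began, along the tool's axes at that moment; what a row does not reach only later rows make up. A row lasts 1/12 s, in which the tool goes at most 41.7 mm and 7.16 degrees, less where a joint would pass 70% of its speed; a pose out of reach is approached as far as the arm can. A call with a number of a shift or a turn outside -1 to 1 is refused whole. A call with a gripper value outside its range is refused whole. The fingers move at their own pace and stop on an object; the grip force is fixed at half the most. Time passes only in rows, so rows that repeat a pose let the fingers close. It gives the time, the measured TCP pose, the force and the opening at its end, in the units of the state.
- manip.state(): the state, without advancing time (a new reading comes with each control period).
- manip.grab_frame(name): name is "scene" or "top" or "wrist"; returns the picture (420x560x3 uint8, red, green, blue); there is no depth.
- manip.camera_info(name): a dict with "intrinsics" (3x3 intrinsics, pixels), "extrinsics" (4x4, takes a point from world to camera coordinates). Camera axes: x right, y down, z forward; pixel columns grow to the right and rows downward; lengths in m; the calibration is good to about 2 mm. A picture is of the moment at which its call begins: read the wrist's pose just before it. camera_info takes no time and is no camera call; for the wrist camera it gives the pose at the moment of the call.
- manip.job_done(): hands the job in, once; it reports no verdict.
The state is a dict: "time": time; "joint_pos": joint angles; "joint_vel": joint speeds; "joint_efforts": joint torques, N m; "tool_pos": TCP position; "tool_rot": TCP orientation; "contact_force": force on the tool from outside, world axes, zero at the start; "ft_torque": the same for the moment, N m; "gripper_width": opening from 0.0 (shut) to 1.0 (fully open).
Only numpy, scipy, OpenCV 4.12 (cv2) and the standard library are available. Lean on these libraries where they do the work, as an engineer would, in place of code of your own. Each camera call takes 0.05 s, during which the arm holds its last target. There are 200 camera calls.

## Working session

There is one attempt and no reset: what is moved stays moved. The work goes in short steps, Python scripts to look and compute and a tool call to move; the robot and the scene stay as the last step left them, time stands still between calls to the robot, and variables do not carry over. Pictures are saved under pics/ and viewed, on a budget of 10 in all, crops included, one or two more only if the job needs it, and the job is handed in when it is done.

Besides the shell and the picture viewer there is one more tool, called after ">>>" by a JSON object that holds its "api" and its "payload", one argument or row to a line. carry_out: Moves the arm, as the interface text tells. Scaled input: -1 to 1 covers 0.4 m each way for a shift and 0.5 rad each way for a turn. Its arguments: {"type":"object","properties":{"moves":{"type":"array"}},"required":["moves"]}

```bash
mkdir -p pics; ls; cat > h.py <<'E'
import numpy as np, cv2
from plant import manip
def K(name):
    c=manip.camera_info(name); return np.array(c["intrinsics"]),np.array(c["extrinsics"])
def ray(name,uv,z,ci=None):
    k,T=ci or K(name); R=T[:3,:3]; o=-R.T@T[:3,3]
    d=R.T@np.linalg.inv(k)@np.array([uv[0],uv[1],1.]); return o+d*(z-o[2])/d[2]
def proj(name,p,ci=None):
    k,T=ci or K(name); q=k@(T[:3,:3]@np.array(p)+T[:3,3]); return q[:2]/q[2]
def save(name,f):
    im=manip.grab_frame(name); cv2.imwrite(f,im[:,:,::-1]); return im
E
python3 - <<'E'
from h import *
a=save("top","pics/top0.png"); b=save("scene","pics/scene0.png")
for n in("top","scene"):
    k,T=K(n); print(n,k.round(1).tolist(),(-T[:3,:3].T@T[:3,3]).round(3),T[:3,:3].round(2).tolist())
s=manip.state(); print(s["time"],s["tool_pos"],s["tool_rot"],s["contact_force"],s["gripper_width"])
E
```

```text
pics
top [[414.1, 0.0, 282.2], [0.0, 414.1, 210.3], [0.0, 0.0, 1.0]] [ 0.394 -0.193  0.991] [[0.03, -1.0, -0.01], [-0.98, -0.02, -0.18], [0.18, 0.01, -0.98]]
scene [[413.2, 0.0, 278.3], [0.0, 413.2, 211.0], [0.0, 0.0, 1.0]] [ 1.314 -0.548  0.96 ] [[0.46, 0.89, -0.02], [0.65, -0.36, -0.67], [-0.6, 0.3, -0.74]]
0.1 [0.22039561 0.58423279 0.23016493] [-2.94978402e-04  1.79460984e-01  9.83764634e-01 -9.02279308e-04] [ 0.268211    0.46695798 -0.0358839 ] 1.0011848934572027
```

View pics/top0.png

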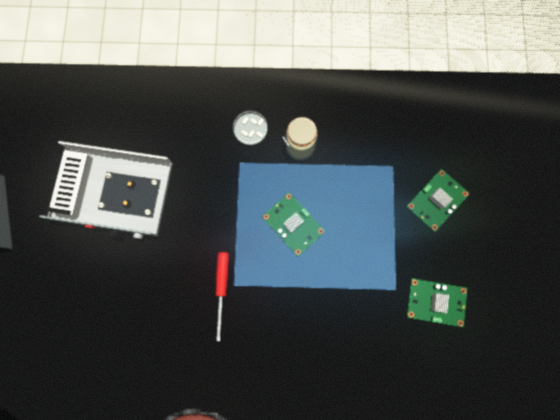

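View pics/scene0.png

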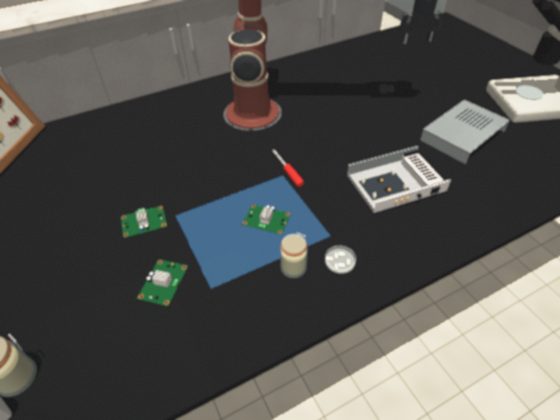

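Top view: candidates for the board are the one on the mat (293,223) and two on the bare bench at (438,200) and (438,302). The one on the mat looks nearest to the base at about (190,415). The light source is at (110,190), with its rear panel at the top (+x) and the PSU to the left (+y). The dish is at (250,127), the jar at (301,135) and the screwdriver at (222,290). Next: measure, and confirm with a crop.

```bash
python3 - <<'E'
from h import *
im=cv2.imread("pics/top0.png"); print("base px",proj("top",[0,0,0]).round())
for c in [(293,223),(438,200),(438,302)]:
    p=ray("top",c,.01); print(c,p.round(3),np.hypot(*p[:2]).round(3))
hsv=cv2.cvtColor(im,cv2.COLOR_BGR2HSV)
g=cv2.inRange(hsv,(35,80,40),(85,255,255)); g[:,:255]=0;g[:,340:]=0
g=cv2.morphologyEx(g,cv2.MORPH_CLOSE,np.ones((7,7)))
c=max(cv2.findContours(g,0,2)[0],key=cv2.contourArea)
q=cv2.boxPoints(cv2.minAreaRect(c)); w=np.array([ray("top",p,.0044) for p in q]); print("board px",q.round(1).tolist()); print(w.round(4),w.mean(0).round(4))
e=[w[1]-w[0],w[2]-w[1]]; 
for v in e: print(np.linalg.norm(v).round(4),np.degrees(np.arctan2(v[1],v[0])).round(1))
for n,u in dict(dish=(250,127),jar=(302,127),sd=(222,272)).items(): print(n,ray("top",u,.1 if n=="jar" else .01).round(3))
# lightbox corners: rear/front panel tops, posts
for n,u,z in [("rearL",(60,144),.056),("rearR",(171,161),.056),("frontL",(41,216),.056),("frontR",(157,236),.056),("p1",(108,176),.034),("p2",(155,182),.034),("p3",(102,205),.034),("p4",(148,212),.034)]: print(n,ray("top",u,z).round(4))
A=cv2.resize(im[130:245,35:180],None,fx=4,fy=4,interpolation=cv2.INTER_CUBIC)
B=cv2.resize(im[187:262,257:332],None,fx=4,fy=4,interpolation=cv2.INTER_CUBIC)
o=np.zeros((600,800,3),np.uint8); o[:460,:580]=A; 
B=cv2.resize(B,(220,220)); o[:220,580:]=B
cv2.imwrite("pics/crop1.png",o)
E
```

```text
base px [193. 465.]
(293, 223) [ 0.54  -0.207  0.01 ] 0.578
(438, 200) [ 0.605 -0.555  0.01 ] 0.821
(438, 302) [ 0.364 -0.545  0.01 ] 0.656
board px [[261.3999938964844, 215.89999389648438], [289.20001220703125, 191.0], [325.20001220703125, 231.0], [297.5, 256.0]]
[[ 0.556  -0.1303  0.0044]
 [ 0.6195 -0.1958  0.0044]
 [ 0.5233 -0.2845  0.0044]
 [ 0.462  -0.2193  0.0044]] [ 0.5402 -0.2075  0.0044]
0.0912 -45.9
0.1308 -137.3
dish [ 0.779 -0.094  0.01 ]
jar [ 0.747 -0.221  0.1  ]
sd [ 0.419 -0.043  0.01 ]
rearL [0.7082 0.3504 0.056 ]
rearR [0.6728 0.0835 0.056 ]
frontL [0.5345 0.3731 0.056 ]
frontR [0.4953 0.1022 0.056 ]
p1 [0.6385 0.2382 0.034 ]
p2 [0.6266 0.1243 0.034 ]
p3 [0.5677 0.2452 0.034 ]
p4 [0.5537 0.1349 0.034 ]
```

View pics/crop1.png

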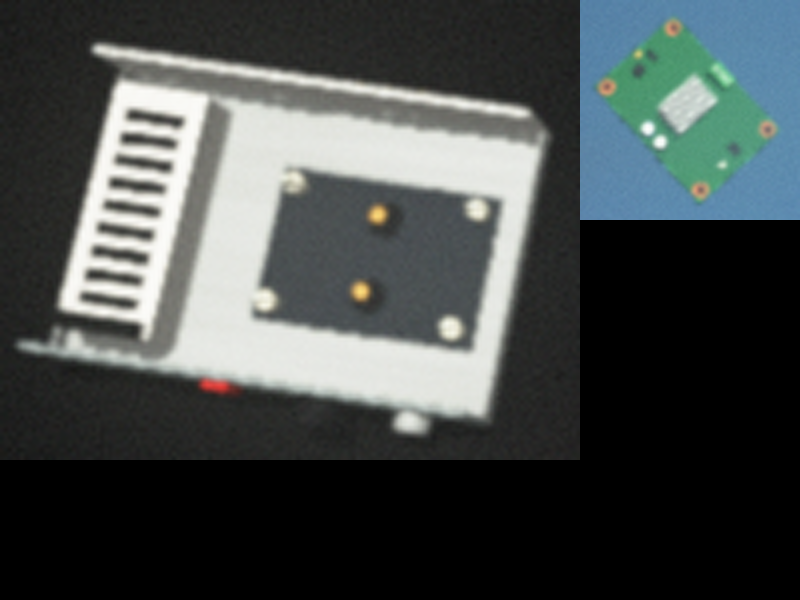

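The crop confirms it: the board on the mat has its terminal block at the upper right and its capacitors at the lower left, so its yaw is about −46.6°. At 0.58 m from the base, against 0.66 and 0.82, it is the nearest. The four white posts are visible in the pan. Moving over the board.

>>> {"api": "carry_out", "payload": {
  "moves": [
    [1,-0.482,-0.524,0,0,0,0],
    [1,-0.482,-0.524,0,0,0,0],
    [1,-0.482,-0.524,0,0,0,0],
    [1,-0.482,-0.524,0,0,0,0],
    [1,-0.482,-0.524,0,0,0,0],
    [1,-0.482,-0.524,0,0,0,0],
    [1,-0.482,-0.524,0,0,0,0],
    [1,-0.482,-0.524,0,0,0,0]
  ]
}}

```text
time: 0.77
tool_pos: [0.3286, 0.3162, 0.2308]
tool_rot: [0.001, 0.182, 0.983, -0.001]
contact_force: [-0.1, 1.1, 0.6]
gripper_width: 1.0
```

>>> {"api": "carry_out", "payload": {
  "moves": [
    [1,-0.482,-0.524,0,0,0,0],
    [1,-0.482,-0.524,0,0,0,0],
    [1,-0.482,-0.524,0,0,0,0],
    [1,-0.482,-0.524,0,0,0,0],
    [1,-0.482,-0.524,0,0,0,0],
    [1,-0.482,-0.524,0,0,0,0],
    [1,-0.482,-0.524,0,0,0,0],
    [1,-0.482,-0.524,0,0,0,0]
  ]
}}

```text
time: 1.43
tool_pos: [0.4347, 0.0519, 0.231]
tool_rot: [0.0, 0.183, 0.983, -0.001]
contact_force: [-0.7, 0.4, 0.5]
gripper_width: 1.0
```

>>> {"api": "carry_out", "payload": {
  "moves": [
    [1,-0.482,-0.524,0,0,0,0.9],
    [1,-0.482,-0.524,0,0,0,0.9],
    [1,-0.482,-0.524,0,0,0,0.9],
    [1,-0.482,-0.524,0,0,0,0.9],
    [1,-0.482,-0.524,0,0,0,0.9],
    [1,-0.482,-0.524,0,0,0,0.9],
    [1,-0.482,-0.524,0,0,0,0.9],
    [1,-0.482,-0.524,0,0,0,0.9]
  ]
}}

```text
time: 2.1
tool_pos: [0.541, -0.2121, 0.2301]
tool_rot: [-0.0, 0.396, 0.918, -0.001]
contact_force: [-1.0, 0.9, -0.9]
gripper_width: 1.0
```

```bash
cat >> h.py <<'E'
from scipy.spatial.transform import Rotation as Ro
def pose():
    s=manip.state(); q=np.array(s["tool_rot"]); R=Ro.from_quat(q[[1,2,3,0]]); return np.array(s["tool_pos"]),R,s
def rel(p,yawy):
    "normalised shift and z turn to put TCP at p with tool y at world angle yawy (deg), tool down"
    t,R,s=pose(); y=np.radians(yawy); Y=np.array([np.cos(y),np.sin(y),0]); Z=np.array([0,0,-1.]); X=np.cross(Y,Z)
    r=(R.inv()*Ro.from_matrix(np.c_[X,Y,Z])).as_rotvec()
    return (R.inv().apply(np.array(p)-t)/.4).round(4),(r/.5).round(4)
E
python3 - <<'E'
from h import *
t,R,s=pose(); ci=K("wrist"); im=save("wrist","pics/w1.png")
print(t,R.as_matrix().round(3).tolist(),ci[0].round(1).tolist(),(-ci[1][:3,:3].T@ci[1][:3,3]).round(4),ci[1][:3,:3].round(2).tolist())
bgr=im[:,:,::-1].copy();hsv=cv2.cvtColor(bgr,cv2.COLOR_BGR2HSV)
g=cv2.inRange(hsv,(35,80,40),(85,255,255)); g=cv2.morphologyEx(g,cv2.MORPH_CLOSE,np.ones((15,15)))
c=max(cv2.findContours(g,0,2)[0],key=cv2.contourArea); hull=cv2.convexHull(c)
q=cv2.boxPoints(cv2.minAreaRect(c)); w=np.array([ray("wrist",p,.0044,ci) for p in q]); print(q.round(1).tolist(),w.round(4).tolist(),w.mean(0).round(4))
for v in (w[1]-w[0],w[2]-w[1]): print(np.linalg.norm(v).round(4),np.degrees(np.arctan2(v[1],v[0])).round(2))
# copper rings
m=cv2.inRange(hsv,(0,70,60),(22,255,255))
n,l,st,ce=cv2.connectedComponentsWithStats(m)
for i in range(1,n):
    if st[i,4]>40: print("cu",ce[i].round(1),st[i,4],ray("wrist",ce[i],.0044,ci).round(4))
E
```

```text
[ 0.54103668 -0.21205548  0.23014774] [[-0.686, 0.728, -0.001], [0.728, 0.686, -0.001], [-0.0, -0.001, -1.0]] [[315.6, 0.0, 280.6], [0.0, 315.6, 200.6], [0.0, 0.0, 1.0]] [ 0.4912 -0.1573  0.3743] [[0.73, 0.69, -0.0], [0.66, -0.7, 0.29], [0.2, -0.21, -0.96]]
[[226.6999969482422, 128.0], [339.0, 126.5999984741211], [340.0, 203.39999389648438], [227.6999969482422, 204.8000030517578]] [[0.4636, -0.2187, 0.0044], [0.5559, -0.1294, 0.0044], [0.6235, -0.1921, 0.0044], [0.5244, -0.2882, 0.0044]] [ 0.5418 -0.2071  0.0044]
0.1284 44.05
0.0922 -42.84
cu [333.    3.1] 120 [ 0.4614 -0.0481  0.0044]
cu [332.8 134. ] 60 [ 0.5568 -0.1401  0.0044]
cu [233.4 134.6] 63 [ 0.474  -0.2191  0.0044]
cu [ 10.4 214.1] 56 [ 0.3359 -0.4829  0.0044]
cu [ 57.  256.4] 47 [ 0.4092 -0.4937  0.0044]
cu [383.1 327.1] 101 [ 0.7984 -0.2755  0.0044]
```

View pics/w1.png

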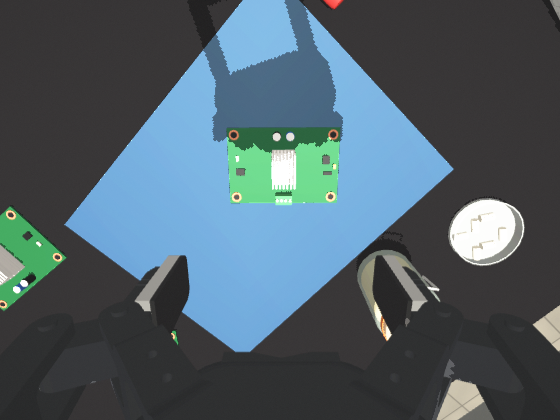

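>>> {"api": "carry_out", "payload": {
  "moves": [
    [1,0.009,0.009,0.45,0,0,-0.012],
    [1,0.009,0.009,0.45,0,0,-0.012],
    [1,0.009,0.009,0.45,0,0,-0.012],
    [1,0.009,0.009,0.45,0,0,-0.012],
    [1,0.009,0.009,0.45,0,0,-0.012],
    [1,0.009,0.009,0.5,0,0,-0.012],
    [1,0.009,0.009,0.54,0,0,-0.012],
    [1,0.009,0.009,0.558,0,0,-0.012]
  ]
}}

```text
time: 2.82
tool_pos: [0.5392, -0.201, 0.0068]
tool_rot: [-0.001, 0.391, 0.92, 0.0]
contact_force: [0.1, 1.2, -0.5]
gripper_width: 1.003
```

>>> {"api": "carry_out", "payload": {
  "moves": [
    [0,0,0,0,0,0,0],
    [0,0,0,0,0,0,0],
    [0,0,0,0,0,0,0],
    [0,0,0,0,0,0,0],
    [0,0,0,0,0,0,0],
    [0,0,0,0,0,0,0],
    [0,0,0,0,0,0,0],
    [0,0,0,0,0,0,0]
  ]
}}

```text
time: 3.48
tool_pos: [0.5412, -0.2033, 0.0099]
tool_rot: [0.001, 0.392, 0.92, -0.0]
contact_force: [0.1, 0.2, 6.0]
gripper_width: 0.294
```

>>> {"api": "carry_out", "payload": {
  "moves": [
    [0,0,0,-0.1,0,0,0],
    [0,0,0,-0.2,0,0,0],
    [0,0,0,-0.3,0,0,0],
    [0,0,0,-0.3,0,0,0],
    [0,0,0,-0.3,0,0,0],
    [0,0,0,-0.3,0,0,0]
  ]
}}

```text
time: 3.98
tool_pos: [0.5393, -0.2023, 0.1272]
tool_rot: [-0.001, 0.392, 0.92, 0.0]
contact_force: [0.1, 0.4, -1.4]
gripper_width: 0.29
```

```bash
python3 - <<'E'
from h import *
t,R,s=pose(); ci=K("wrist"); im=save("wrist","pics/w2.png")
print(t,s["tool_rot"],s["contact_force"],s["gripper_width"]); M=R.as_matrix(); print(M.round(4).tolist())
np.savez("w2.npz",t=t,M=M,k=ci[0],T=ci[1])
E
```

```text
[ 0.53925504 -0.20228832  0.12719206] [-7.39942310e-04  3.91646597e-01  9.20115420e-01  9.15408156e-05] [ 0.05959453  0.4144616  -1.40881041] 0.29009694002163317
[[-0.6932, 0.7207, -0.0013], [0.7207, 0.6932, 0.0007], [0.0014, -0.0004, -1.0]]
```

View pics/w2.png

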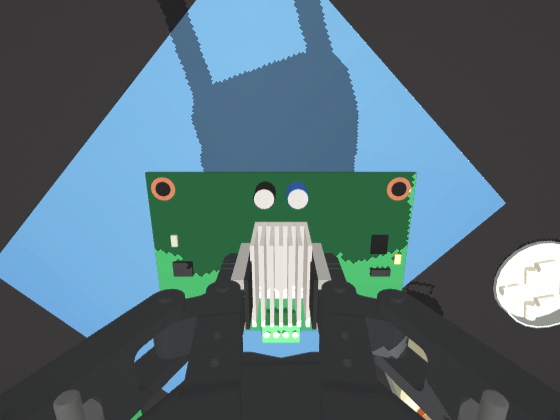

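Board is held; holes C (163,189) and D (399,189) are visible from the wrist, and the board hangs square in the fingers. Carrying it towards the light source.

>>> {"api": "carry_out", "payload": {
  "moves": [
    [0,0.04,0.08,-0.02,0,0,-0.12],
    [0,0.08,0.17,-0.04,0,0,-0.25],
    [0,0.12,0.26,-0.06,0,0,-0.4],
    [0,0.16,0.34,-0.075,0,0,-0.55],
    [0,0.2,0.42,-0.075,0,0,-0.67],
    [0,0.221,0.455,-0.075,0,0,-0.67],
    [0,0.221,0.455,-0.075,0,0,-0.67]
  ]
}}

```text
time: 4.62
tool_pos: [0.6088, -0.009, 0.1549]
tool_rot: [-0.003, 0.231, 0.973, 0.0]
contact_force: [-0.6, -0.2, -1.9]
gripper_width: 0.293
```

```bash
cat >> h.py <<'E'
def rings(im,n=2,lo=(0,70,50),hi=(22,255,255)):
    "centres of copper rings (filled contours)"
    m=cv2.inRange(cv2.cvtColor(im,cv2.COLOR_RGB2HSV),lo,hi); out=[]
    for c in cv2.findContours(m,0,2)[0]:
        a=cv2.contourArea(c)
        if a>150 and len(c)>5:
            (x,y),(w,h),_=cv2.fitEllipse(c)
            if max(w,h)<1.6*min(w,h): out.append((round(x,1),round(y,1),round(w,1),round(h,1)))
    return out
E
python3 - <<'E'
from h import *
from scipy.optimize import brentq
d=np.load("w2.npz"); im=cv2.imread("pics/w2.png")[:,:,::-1].copy()
r=rings(im); print(r); ci=(d["k"],d["T"]); t,M=d["t"],d["M"]
C=min(r,key=lambda p:np.hypot(p[0]-163,p[1]-189)); D=min(r,key=lambda p:np.hypot(p[0]-399,p[1]-189))
f=lambda z:np.linalg.norm(ray("",C[:2],z,ci)-ray("",D[:2],z,ci))-.114
z=brentq(f,0,.25); pc,pd=ray("",C[:2],z,ci),ray("",D[:2],z,ci)
tc,td=M.T@(pc-t),M.T@(pd-t); print("top face z",z.__round__(4),"C,D in tool",tc.round(4),td.round(4))
print("yaw board in tool (deg)",np.degrees(np.arctan2(td[0]-tc[0],td[1]-tc[1])).round(2))
print(rel([.676,.175,.16],82.3))
E
```

```text
[(398.2, 188.4, 21.4, 24.3), (162.6, 188.4, 21.9, 24.3)]
top face z 0.1236 C,D in tool [ 0.0351 -0.056   0.0037] [0.0352 0.058  0.0037]
yaw board in tool (deg) 0.04
(array([ 0.0565,  0.4865, -0.0126]), array([ 0.0009, -0.0105, -0.6621]))
```

>>> {"api": "carry_out", "payload": {
  "moves": [
    [0,0.01,0.08,-0.012,0,0,-0.12],
    [0,0.02,0.17,-0.012,0,0,-0.25],
    [0,0.03,0.26,-0.012,0,0,-0.4],
    [0,0.04,0.35,-0.012,0,0,-0.55],
    [0,0.05,0.44,-0.012,0,0,-0.662],
    [0,0.056,0.486,-0.012,0,0,-0.662],
    [0,0.056,0.486,-0.012,0,0,-0.662],
    [0,0.056,0.486,-0.012,0,0,-0.662]
  ]
}}

```text
time: 5.28
tool_pos: [0.6767, 0.1704, 0.16]
tool_rot: [-0.002, 0.069, 0.998, -0.001]
contact_force: [1.0, -0.5, -2.2]
gripper_width: 0.292
```

```bash
python3 - <<'E'
from h import *
t,R,s=pose(); ci=K("wrist"); im=save("wrist","pics/w3.png"); M=R.as_matrix()
print(t,M.round(4).tolist(),s["contact_force"]); np.savez("w3.npz",t=t,M=M,k=ci[0],T=ci[1])
for x in(37,-37):
  for y in(57,-57):
    a=np.radians(-7.7); p=np.array([.5966+(x*np.cos(a)-y*np.sin(a))/1e3,.1857+(x*np.sin(a)+y*np.cos(a))/1e3,.034]); print(x,y,p.round(4),proj("",p,ci).round(1))
cv2.imwrite("pics/w3b.png",cv2.resize(im[:240,80:480,::-1],None,fx=2,fy=2))
E
```

```text
[0.67671742 0.17039996 0.15997097] [[-0.9905, 0.1376, -0.0045], [0.1376, 0.9905, -0.0015], [0.0042, -0.0021, -1.0]] [ 1.01786623 -0.48925673 -2.22099762]
37 57 [0.6409 0.2372 0.034 ] [352.5 140.8]
37 -57 [0.6256 0.1243 0.034 ] [217.8 141.2]
-37 57 [0.5676 0.2471 0.034 ] [358.4  44.6]
-37 -57 [0.5523 0.1342 0.034 ] [212.1  45.2]
```

View pics/w3b.png

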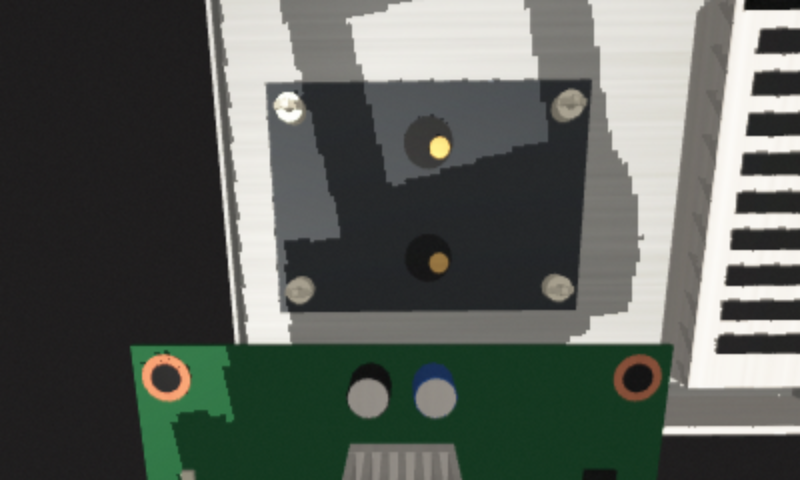

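The posts show clearly as blobs at full-frame (224,53), (364,52), (230,145) and (359,144). The held board's rings C and D show at (163,189) and (399,189). Locating both in the same picture.

```bash
cat > posts.py <<'E'
from h import *
from scipy.optimize import least_squares
d=np.load("w3.npz"); im=cv2.imread("pics/w3.png"); ci=(d["k"],d["T"]); t,M=d["t"],d["M"]
g=cv2.cvtColor(im,cv2.COLOR_BGR2GRAY); px=[]
for u,v in [(359,144),(230,145),(224.5,53.5),(364.5,52.5)]:   # A,B,C,D
    a,b=int(v)-12,int(u)-12; m=(g[a:a+24,b:b+24]>92).astype(np.uint8)
    n,l,st,ce=cv2.connectedComponentsWithStats(m); i=min(range(1,n),key=lambda i:np.hypot(*(ce[i]-12))if st[i,4]>30 else 99)
    px.append(st[i,:2]+st[i,2:4]/2-.5+[b,a]); print(px[-1],ce[i]+[b,a],st[i])
X=np.array([[37,57],[37,-57],[-37,-57],[-37,57]])/1e3
def f(p):
    c,s=np.cos(p[2]),np.sin(p[2]); return np.concatenate([ray("",u,p[3],ci)[:2]-(p[:2]+x@np.array([[c,s],[-s,c]])) for u,x in zip(px,X)])
r=least_squares(f,[.597,.186,-.134,.024],x_scale=[.01,.01,.1,.01]); p=r.x
print("posts centre",p[:2].round(4),"yaw",np.degrees(p[2]).round(2),"eff z",p[3].round(4),"res mm",(r.fun*1e3).round(2))
print("tool y angle",np.degrees(np.arctan2(M[1,1],M[0,1])).round(2))
print("rings",rings(im[:,:,::-1].copy()))
# board centre in tool (-.0018,.001); TCP for match
a=p[2]; bx=np.array([np.cos(a),np.sin(a)]); by=np.array([-np.sin(a),np.cos(a)])
tc=p[:2]+bx*(-.0018)-by*.001  # tool x=-bx
print("TCP xy",tc.round(4)); print(rel([*tc,.07],90+np.degrees(a)))
E
python3 posts.py
```

```text
[358.5 143.5] [358.30487805 143.2804878 ] [  4   5  16  14 164]
[227.  144.5] [225.34558824 144.87132353] [  0   0  19  24 272]
[224.5  55. ] [224.52422907  54.25110132] [  4   5  18  19 227]
[364.  52.] [363.85781991  52.22274882] [  4   4  17  17 211]
posts centre [0.6017 0.1921] yaw -7.41 eff z 0.0239 res mm [-0.45  0.45 -0.7  -1.27  1.23  0.56 -0.09  0.26]
tool y angle 82.09
rings [(398.3, 188.4, 21.6, 24.2), (162.6, 188.4, 22.1, 24.5)]
TCP xy [0.5998 0.1914]
(array([0.1973, 0.0278, 0.2267]), array([-0.0039, -0.0076, -0.0197]))
```

```bash
sed -i 's/a,b=int(v)-12,int(u)-12; m=(g\[a:a+24,b:b+24\]>92)/w=9; a,b=int(v)-w,int(u)-w; m=(g[a:a+2*w+1,b:b+2*w+1]>92)/; s/ce\[i\]-12/ce[i]-9/' posts.py; python3 posts.py
```

```text
[358.5 143.5] [358.30487805 143.2804878 ] [  1   2  16  14 164]
[228.5 145. ] [227.94708995 144.73015873] [  0   0  16  19 189]
[224.5  54. ] [224.48878924  54.0896861 ] [  1   2  18  17 223]
[364.  52.] [363.85781991  52.22274882] [  1   1  17  17 211]
posts centre [0.6016 0.1925] yaw -7.32 eff z 0.0234 res mm [-0.25  0.14 -0.09 -0.55  0.36  0.33 -0.02  0.08]
tool y angle 82.09
rings [(398.3, 188.4, 21.6, 24.2), (162.6, 188.4, 22.1, 24.5)]
TCP xy [0.5997 0.1917]
(array([0.1975, 0.0287, 0.2267]), array([-0.0039, -0.0076, -0.0229]))
```

>>> {"api": "carry_out", "payload": {
  "moves": [
    [0,0.08,0.01,0,0,0,-0.01],
    [0,0.16,0.02,0,-0.004,-0.008,-0.018],
    [0,0.197,0.029,0.03,-0.004,-0.008,-0.018],
    [0,0.197,0.029,0.12,-0.004,-0.008,-0.018],
    [0,0.197,0.029,0.2,-0.004,-0.008,-0.018],
    [0,0.197,0.029,0.25,-0.004,-0.008,-0.018],
    [0,0.197,0.029,0.262,-0.004,-0.008,-0.018],
    [0,0.197,0.029,0.262,-0.004,-0.008,-0.018]
  ]
}}

```text
time: 6.0
tool_pos: [0.5992, 0.1911, 0.0552]
tool_rot: [-0.001, 0.066, 0.998, -0.0]
contact_force: [-0.1, -0.9, -1.6]
gripper_width: 0.289
```

```bash
python3 - <<'E'
from h import *
t,R,s=pose(); ci=K("wrist"); im=save("wrist","pics/w4.png"); M=R.as_matrix()
print(t,M.round(4).tolist(),s["contact_force"]); np.savez("w4.npz",t=t,M=M,k=ci[0],T=ci[1])
print(rings(im)); print(rel([.5996,.192,.055],82.5))
a=cv2.resize(im[160:220,130:196,::-1],None,fx=6,fy=6,interpolation=cv2.INTER_CUBIC); b=cv2.resize(im[160:220,365:431,::-1],None,fx=6,fy=6,interpolation=cv2.INTER_CUBIC)
cv2.imwrite("pics/w4b.png",np.hstack([a,b]))
E
```

```text
[0.59922843 0.19114639 0.05524198] [[-0.9913, 0.1313, -0.0013], [0.1313, 0.9913, 0.0001], [0.0013, -0.0001, -1.0]] [-0.12590934 -0.94957372 -1.6481626 ]
[(398.4, 188.4, 21.6, 24.4), (162.5, 188.4, 21.9, 24.3)]
(array([0.0037, 0.0001, 0.0067]), array([ 0.0026,  0.0054, -0.001 ]))
```

View pics/w4b.png

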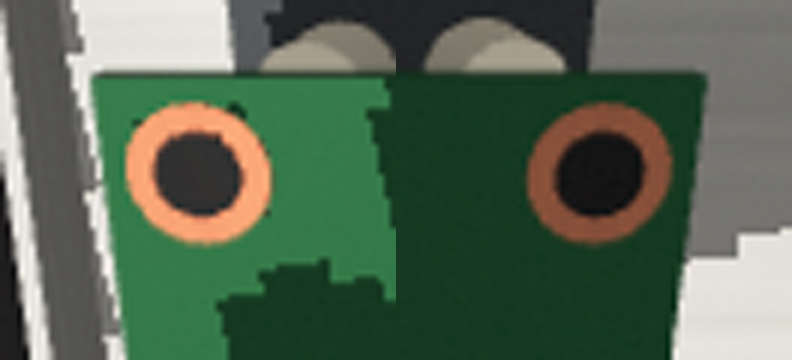

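```bash
python3 - <<'E'
from h import *
d=np.load("w4.npz"); ci=(d["k"],d["T"]); t,M=d["t"],d["M"]
a=np.radians(-7.5)
for cen in [(.6015,.1928)]:
  for x,y in((-37,-57),(-37,57)):
    xy=np.array(cen)+np.array([x*np.cos(a)-y*np.sin(a),x*np.sin(a)+y*np.cos(a)])/1e3
    for z in(.013,.024,.034):
        e=[proj("",[*xy+np.array(o)*.0055,z],ci) for o in((1,0),(-1,0),(0,1),(0,-1))]
        c=proj("",[*xy,z],ci); k=np.array([130 if y<0 else 365-66,160]); print(y,z,c.round(1),"crop",((c-k)*6).round(),"disc top row",round((min(p[1] for p in e)-160)*6),"cols",[round((f(p[0] for p in e)-k[0])*6) for f in(min,max)])
h=[(M.T@(ray("",u,t[2]-.0037,ci)-t)).round(4) for u in((162.5,188.4),(398.4,188.4))]; print(h)
E
```

```text
-57 0.013 [187.6 171.5] crop [346.  69.] disc top row 15 cols [292, 399]
-57 0.024 [182.1 175.4] crop [313.  92.] disc top row 35 cols [256, 370]
-57 0.034 [176.5 179.4] crop [279. 116.] disc top row 56 cols [219, 339]
57 0.013 [377.4 171.5] crop [471.  69.] disc top row 15 cols [415, 526]
57 0.024 [383.1 175.4] crop [505.  92.] disc top row 35 cols [446, 563]
57 0.034 [388.9 179.4] crop [539. 116.] disc top row 56 cols [478, 601]
[array([ 0.0345, -0.0564,  0.0038]), array([0.0346, 0.0578, 0.0037])]
```

```bash
python3 - <<'E'
from h import *
t,R,s=pose(); print(t,R.as_matrix().round(4).tolist(),s["contact_force"]); print(rel([.5998,.1926,.036],82.5))
E
```

```text
[0.60105338 0.19174663 0.05768326] [[-0.9914, 0.131, 0.0028], [0.131, 0.9914, 0.0009], [-0.0027, 0.0013, -1.0]] [ 0.16458892 -0.87924361 -1.08543861]
(array([0.0035, 0.0016, 0.0542]), array([ 0.0026,  0.0054, -0.001 ]))
```

>>> {"api": "carry_out", "payload": {
  "moves": [
    [0,0.002,0.0015,0.01,0,0,0],
    [0,0.002,0.0015,0.02,0,0,0],
    [0,0.002,0.0015,0.03,0,0,0],
    [0,0.002,0.0015,0.03,0,0,0],
    [0,0.002,0.0015,0.03,0,0,0],
    [0,0.002,0.0015,0.03,0,0,0],
    [0,0.002,0.0015,0.03,0,0,0],
    [0,0.002,0.0015,0.03,0,0,0]
  ]
}}

```text
time: 6.72
tool_pos: [0.6009, 0.1939, 0.0463]
tool_rot: [0.002, 0.065, 0.998, 0.001]
contact_force: [0.3, -0.4, -1.0]
gripper_width: 0.294
```

>>> {"api": "carry_out", "payload": {
  "moves": [
    [0,0,0,0,0,0,0],
    [0,0,0,0,0,0,0]
  ]
}}

```text
time: 6.88
tool_pos: [0.6008, 0.1938, 0.0462]
tool_rot: [0.002, 0.065, 0.998, 0.001]
contact_force: [0.4, 0.6, -1.8]
gripper_width: 0.291
```

```bash
python3 - <<'E'
from h import *
for i in range(3):
    t,R,s=pose(); print(s["time"],t.round(4),R.as_matrix()[:,2].round(4),s["contact_force"].round(2) if hasattr(s["contact_force"],"round") else s["contact_force"],rel([.5998,.1926,.036],82.5)[0]); manip.grab_frame("top")
E
```

```text
6.8833 [0.6008 0.1938 0.0462] [ 0.0044  0.0015 -1.    ] [ 0.45  0.55 -1.8 ] [ 0.0022 -0.0034  0.0254]
6.9333 [0.6008 0.1938 0.0462] [ 0.0043  0.0014 -1.    ] [ 0.29  0.23 -1.12] [ 0.0021 -0.0034  0.0254]
6.9833 [0.6007 0.1938 0.0461] [ 0.0042  0.0014 -1.    ] [ 0.16 -0.22 -1.95] [ 0.0021 -0.0034  0.0253]
```

>>> {"api": "carry_out", "payload": {
  "moves": [
    [0,0.002,-0.0034,0.005,0.003,0.008,0],
    [0,0.002,-0.0034,0.01,0.003,0.008,0],
    [0,0.002,-0.0034,0.014,0.003,0.008,0],
    [0,0.002,-0.0034,0.018,0.003,0.008,0],
    [0,0.002,-0.0034,0.022,0.003,0.008,0],
    [0,0.002,-0.0034,0.025,0.003,0.008,0],
    [0,0.002,-0.0034,0.025,0.003,0.008,0],
    [0,0.002,-0.0034,0.025,0.003,0.008,0]
  ]
}}

```text
time: 7.7
tool_pos: [0.6002, 0.1925, 0.037]
tool_rot: [0.0, 0.065, 0.998, 0.0]
contact_force: [-1.9, -1.8, 5.1]
gripper_width: 0.292
```

```bash
python3 - <<'E'
from h import *
for i in range(3):
    t,R,s=pose(); print(s["time"],t.round(4),R.as_matrix()[:,2].round(4),s["contact_force"].round(2),s["ft_torque"].round(3),rel([.5998,.1926,.036],82.5)[0]); manip.grab_frame("top")
E
```

```text
7.7 [0.6002 0.1925 0.037 ] [ 7.e-04  2.e-04 -1.e+00] [-1.88 -1.82  5.08] [-0.245  0.289  0.009] [0.0011 0.0001 0.0024]
7.75 [0.6002 0.1925 0.0369] [ 8.e-04  2.e-04 -1.e+00] [-1.72 -0.86  5.26] [-0.277  0.37   0.022] [0.0011 0.0001 0.0023]
7.8 [0.6003 0.1925 0.0369] [ 9.e-04  3.e-04 -1.e+00] [-2.44 -1.64  5.15] [-0.268  0.376 -0.002] [0.0012 0.0001 0.0022]
```

```bash
python3 - <<'E'
from h import *
im=save("wrist","pics/w5.png"); print(rings(im))
a=cv2.resize(im[160:220,130:196,::-1],None,fx=6,fy=6,interpolation=cv2.INTER_CUBIC); b=cv2.resize(im[160:220,365:431,::-1],None,fx=6,fy=6,interpolation=cv2.INTER_CUBIC)
cv2.imwrite("pics/w5b.png",np.hstack([a,b]))
E
```

```text
[(398.4, 188.4, 21.6, 24.4), (162.6, 188.4, 21.7, 24.3)]
```

View pics/w5b.png

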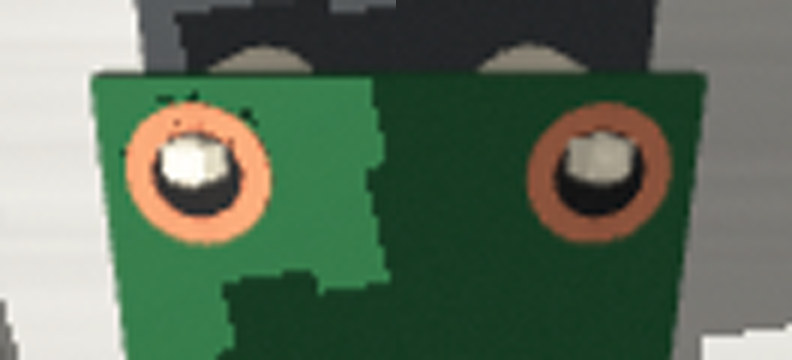

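Noses C and D are both in their holes, at the upper (tool +x) side; shifting about 1 mm that way and easing down a touch.

>>> {"api": "carry_out", "payload": {
  "moves": [
    [0,0.001,-0.0005,0,0,0,0],
    [0,0.0025,-0.001,0,0,0,0],
    [0,0.0025,-0.001,0.002,0,0,0],
    [0,0.0025,-0.001,0.003,0,0,0],
    [0,0.0025,-0.001,0.004,0,0,0],
    [0,0.0025,-0.001,0.004,0,0,0],
    [0,0.0025,-0.001,0.004,0,0,0],
    [0,0.0025,-0.001,0.004,0,0,0]
  ]
}}

```text
time: 8.57
tool_pos: [0.6002, 0.1925, 0.0366]
tool_rot: [0.002, 0.065, 0.998, 0.001]
contact_force: [-1.6, -1.1, 9.1]
gripper_width: 0.292
```

```bash
python3 - <<'E'
from h import *
t,R,s=pose(); print(s["time"],t.round(4),R.as_matrix()[:,2].round(4),s["contact_force"].round(2),s["ft_torque"].round(3))
E
```

```text
8.5667 [0.6002 0.1925 0.0366] [ 3.1e-03  8.0e-04 -1.0e+00] [-1.56 -1.1   9.12] [-0.349  0.37   0.039]
```

>>> {"api": "carry_out", "payload": {
  "moves": [
    [0,0,0,-0.003,0,0,0],
    [0,0,0,-0.005,0,0,0],
    [0.6,0,0,-0.005,0,0,0],
    [0.6,0,0,-0.005,0,0,0],
    [0.6,0,0,-0.005,0,0,0],
    [0.6,0,0,-0.005,0,0,0],
    [0.6,0,0,-0.005,0,0,0],
    [0.6,0,0,-0.005,0,0,0]
  ]
}}

```text
time: 9.23
tool_pos: [0.5985, 0.1923, 0.0361]
tool_rot: [-0.0, 0.065, 0.998, 0.0]
contact_force: [-0.3, -0.4, -0.1]
gripper_width: 0.602
```

>>> {"api": "carry_out", "payload": {
  "moves": [
    [0.6,0,0,-0.04,0,0,0],
    [0.6,0,0,-0.1,0,0,0],
    [0.6,0,0,-0.2,0,0,0],
    [0,0,0,-0.2,0,0,0],
    [0,0,0,-0.2,0,0,0],
    [0,0,0,-0.2,0,0,0],
    [0,0,0,-0.2,0,0,0],
    [0,0,0,-0.2,0,0,0]
  ]
}}

```text
time: 9.9
tool_pos: [0.5975, 0.192, 0.1144]
tool_rot: [-0.002, 0.065, 0.998, -0.0]
contact_force: [-0.7, 0.7, -0.3]
gripper_width: -0.0
```

```bash
python3 - <<'E'
from h import *
t,R,s=pose(); ci=K("wrist"); im=save("wrist","pics/w6.png"); M=R.as_matrix()
print(s["time"],t.round(4),M[:,2].round(4),s["contact_force"].round(2),s["gripper_width"]); np.savez("w6.npz",t=t,M=M,k=ci[0],T=ci[1])
print(rings(im))
cv2.imwrite("pics/w6b.png",cv2.resize(im[60:360,80:480,::-1],None,fx=2,fy=2,interpolation=cv2.INTER_CUBIC))
E
```

```text
9.9 [0.5975 0.192  0.1144] [-3.3e-03 -2.0e-04 -1.0e+00] [-0.75  0.71 -0.28] -0.0003745406345199631
[(360.9, 164.4, 14.8, 16.2), (202.3, 164.3, 14.9, 16.1)]
```

View pics/w6b.png

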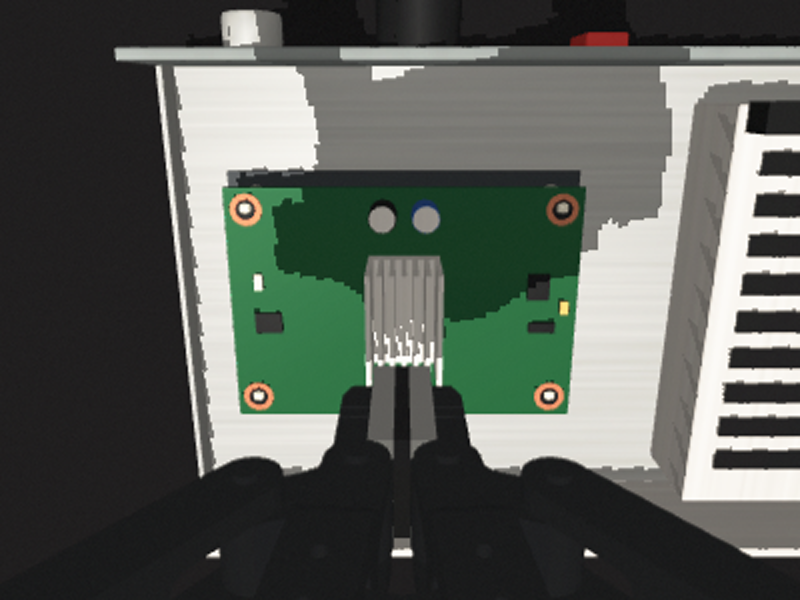

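All four noses stand in their holes: C (202,164), D (361,164), A (354,258), B (209,258). The board is flat and let go. Moving the shut fingers over corner A.

>>> {"api": "carry_out", "payload": {
  "moves": [
    [0,-0.05,0.045,0,0,0,0],
    [0,-0.0965,0.0865,0.03,0,0,0],
    [0,-0.0965,0.0865,0.1,0,0,0],
    [0,-0.0965,0.0865,0.165,0,0,0],
    [0,-0.0965,0.0865,0.165,0,0,0],
    [0,-0.0965,0.0865,0.165,0,0,0],
    [0,-0.0965,0.0865,0.165,0,0,0],
    [0,-0.0965,0.0865,0.165,0,0,0]
  ]
}}

```text
time: 10.62
tool_pos: [0.6428, 0.2218, 0.0528]
tool_rot: [0.002, 0.065, 0.998, 0.001]
contact_force: [0.1, 0.1, 0.5]
gripper_width: 0.001
```

```bash
python3 - <<'E'
from h import *
d=np.load("w6.npz"); ci=(d["k"],d["T"]); w=np.array([ray("",u,.0324,ci) for u in((354.5,258.5),(209.5,258.5),(202.3,164.3),(360.9,164.4))]); print(w.round(4).tolist(),w.mean(0).round(4))
t,R,s=pose(); print(s["time"],t.round(4),R.as_matrix()[:,2].round(4),s["contact_force"].round(2))
for n,p in dict(A=(.6403,.2212),B=(.6317,.1558),C=(.5643,.1648),D=(.5729,.2302)).items(): print(n,*rel([*p,.0324],82.5))
E
```

```text
[[0.6478, 0.2453, 0.0324], [0.6331, 0.1313, 0.0324], [0.5583, 0.1407, 0.0324], [0.5731, 0.2545, 0.0324]] [0.6031 0.1929 0.0324]
10.6167 [0.6428 0.2218 0.0528] [ 0.0033  0.0013 -1.    ] [0.06 0.11 0.53]
A [ 0.0062 -0.0024  0.0509] [0.0034 0.0062 0.0018]
B [ 0.0064 -0.1673  0.0506] [0.0034 0.0062 0.0018]
C [ 0.1764 -0.1668  0.0501] [0.0034 0.0062 0.0018]
D [ 0.1762 -0.0019  0.0504] [0.0034 0.0062 0.0018]
```

>>> {"api": "carry_out", "payload": {
  "moves": [
    [0,0.005,-0.002,0.02,0.003,0.006,0],
    [0,0.005,-0.002,0.035,0.003,0.006,0],
    [0,0.005,-0.002,0.042,0.003,0.006,0],
    [0,0.005,-0.002,0.047,0.003,0.006,0],
    [0,0.005,-0.002,0.051,0.003,0.006,0],
    [0,0.005,-0.002,0.055,0.003,0.006,0],
    [0,0.005,-0.002,0.058,0.003,0.006,0],
    [0,0.005,-0.002,0.06,0.003,0.006,0]
  ]
}}

```text
time: 11.28
tool_pos: [0.6402, 0.2212, 0.0279]
tool_rot: [-0.001, 0.065, 0.998, -0.0]
contact_force: [-3.3, -0.6, 8.7]
gripper_width: -0.002
```

>>> {"api": "carry_out", "payload": {
  "moves": [
    [0,0,0,0.001,0,0,0],
    [0,0,0,0.002,0,0,0],
    [0,0,0,0.003,0,0,0],
    [0,0,0,0.004,0,0,0],
    [0,0,0,0.005,0,0,0],
    [0,0,0,0.005,0,0,0]
  ]
}}

```text
time: 11.78
tool_pos: [0.6405, 0.2213, 0.0275]
tool_rot: [-0.001, 0.065, 0.998, -0.0]
contact_force: [-4.3, -2.2, 12.0]
gripper_width: -0.001
```

>>> {"api": "carry_out", "payload": {
  "moves": [
    [0,0,0,0.001,0,0,0],
    [0,0,0,0.002,0,0,0],
    [0,0,0,0.003,0,0,0],
    [0,0,0,0.004,0,0,0],
    [0,0,0,0.005,0,0,0],
    [0,0,0,0.005,0,0,0],
    [0,0,0,0.005,0,0,0]
  ]
}}

```text
time: 12.37
tool_pos: [0.6406, 0.2213, 0.0273]
tool_rot: [-0.001, 0.065, 0.998, -0.0]
contact_force: [-8.3, -2.6, 20.4]
gripper_width: 0.0
```

Force rose stiffly at 20 N with the tip at 27.3 mm, which fits A clicked and seated. Next corner B.

>>> {"api": "carry_out", "payload": {
  "moves": [
    [0,0,0,-0.04,0,0,0],
    [0,0,0,-0.08,0,0,0],
    [0,0,-0.06,-0.085,0,0,0],
    [0,0,-0.13,-0.085,0,0,0],
    [0,0.001,-0.165,-0.085,0,0,0],
    [0,0.001,-0.165,-0.07,0,0,0],
    [0,0.001,-0.165,-0.06,0,0,0],
    [0,0.001,-0.165,-0.06,0,0,0]
  ]
}}

```text
time: 13.03
tool_pos: [0.6295, 0.1561, 0.0449]
tool_rot: [-0.003, 0.065, 0.998, -0.0]
contact_force: [0.7, -0.0, -0.9]
gripper_width: -0.003
```

```bash
python3 - <<'E'
from h import *
t,R,s=pose(); print(s["time"],t.round(4),R.as_matrix()[:,2].round(4),s["contact_force"].round(2)); print(*rel([.6317,.1558,.0324],82.5))
E
```

```text
13.0333 [0.6295 0.1561 0.0449] [-5.7e-03 -4.0e-04 -1.0e+00] [ 0.69 -0.03 -0.86]
[-0.0057  0.      0.0312] [-0.0022 -0.0112  0.0019]
```

>>> {"api": "carry_out", "payload": {
  "moves": [
    [0,-0.004,0,0.015,0,-0.008,0],
    [0,-0.004,0,0.025,0,-0.008,0],
    [0,-0.004,0,0.03,0,-0.008,0],
    [0,-0.004,0,0.035,0,-0.008,0],
    [0,-0.004,0,0.039,0,-0.008,0],
    [0,-0.004,0,0.043,0,-0.008,0],
    [0,-0.004,0,0.047,0,-0.008,0],
    [0,-0.004,0,0.049,0,-0.008,0]
  ]
}}

```text
time: 13.7
tool_pos: [0.6325, 0.1556, 0.0272]
tool_rot: [0.001, 0.065, 0.998, -0.0]
contact_force: [1.1, -0.2, 1.9]
gripper_width: 0.005
```

>>> {"api": "carry_out", "payload": {
  "moves": [
    [0,0,0,0.001,0,0,0],
    [0,0,0,0.002,0,0,0],
    [0,0,0,0.003,0,0,0],
    [0,0,0,0.004,0,0,0],
    [0,0,0,0.005,0,0,0],
    [0,0,0,0.005,0,0,0]
  ]
}}

```text
time: 14.2
tool_pos: [0.6327, 0.1556, 0.0267]
tool_rot: [0.001, 0.065, 0.998, -0.0]
contact_force: [-3.4, -0.4, 8.4]
gripper_width: -0.002
```

>>> {"api": "carry_out", "payload": {
  "moves": [
    [0,0,0,0.001,0,0,0],
    [0,0,0,0.002,0,0,0],
    [0,0,0,0.003,0,0,0],
    [0,0,0,0.004,0,0,0],
    [0,0,0,0.005,0,0,0],
    [0,0,0,0.006,0,0,0],
    [0,0,0,0.006,0,0,0],
    [0,0,0,0.006,0,0,0]
  ]
}}

```text
time: 14.87
tool_pos: [0.6328, 0.1557, 0.0264]
tool_rot: [0.001, 0.065, 0.998, -0.001]
contact_force: [-8.5, -0.8, 18.6]
gripper_width: 0.003
```

>>> {"api": "carry_out", "payload": {
  "moves": [
    [0,0,0,-0.04,0,0,0],
    [0,0,0,-0.08,0,0,0],
    [0,0,0,-0.12,0,0,0],
    [0,0.06,0,-0.12,0,0,0],
    [0,0.12,0,-0.12,0,0,0],
    [0,0.17,0,-0.1,0,0,0],
    [0,0.17,0,-0.07,0,0,0],
    [0,0.17,0,-0.07,0,0,0]
  ]
}}

```text
time: 15.53
tool_pos: [0.562, 0.164, 0.0475]
tool_rot: [-0.002, 0.065, 0.998, -0.001]
contact_force: [-0.4, 1.0, -0.7]
gripper_width: -0.004
```

```bash
python3 - <<'E'
from h import *
t,R,s=pose(); print(s["time"],t.round(4),R.as_matrix()[:,2].round(4),s["contact_force"].round(2)); print(*rel([.5643,.1648,.0324],82.5))
E
```

```text
15.5333 [0.562  0.164  0.0475] [-0.0037 -0.0021 -1.    ] [-0.38  1.   -0.66]
[-0.0056  0.0028  0.0377] [-0.0052 -0.0068  0.0032]
```

>>> {"api": "carry_out", "payload": {
  "moves": [
    [0,-0.004,0.002,0.02,0,-0.006,0],
    [0,-0.004,0.002,0.03,0,-0.006,0],
    [0,-0.004,0.002,0.036,0,-0.006,0],
    [0,-0.004,0.002,0.04,0,-0.006,0],
    [0,-0.004,0.002,0.043,0,-0.006,0],
    [0,-0.004,0.002,0.046,0,-0.006,0],
    [0,-0.004,0.002,0.049,0,-0.006,0],
    [0,-0.004,0.002,0.05,0,-0.006,0]
  ]
}}

```text
time: 16.2
tool_pos: [0.5669, 0.1649, 0.0313]
tool_rot: [0.002, 0.065, 0.998, -0.001]
contact_force: [-2.0, -0.3, 3.7]
gripper_width: 0.001
```

>>> {"api": "carry_out", "payload": {
  "moves": [
    [0,0,0,0.001,0,0,0],
    [0,0,0,0.002,0,0,0],
    [0,0,0,0.003,0,0,0],
    [0,0,0,0.004,0,0,0],
    [0,0,0,0.005,0,0,0],
    [0,0,0,0.005,0,0,0]
  ]
}}

```text
time: 16.7
tool_pos: [0.567, 0.1649, 0.0303]
tool_rot: [0.002, 0.065, 0.998, -0.001]
contact_force: [-2.4, -0.9, 8.8]
gripper_width: 0.002
```

>>> {"api": "carry_out", "payload": {
  "moves": [
    [0,0,0,0.001,0,0,0],
    [0,0,0,0.002,0,0,0],
    [0,0,0,0.003,0,0,0],
    [0,0,0,0.004,0,0,0],
    [0,0,0,0.005,0,0,0],
    [0,0,0,0.006,0,0,0],
    [0,0,0,0.006,0,0,0]
  ]
}}

```text
time: 17.28
tool_pos: [0.5664, 0.1649, 0.0264]
tool_rot: [0.002, 0.065, 0.998, -0.001]
contact_force: [-1.4, 0.4, 5.1]
gripper_width: -0.003
```

C has gone down to 26.4 mm. Firming up the press, then moving to D.

>>> {"api": "carry_out", "payload": {
  "moves": [
    [0,0,0,0.002,0,0,0],
    [0,0,0,0.004,0,0,0],
    [0,0,0,0.006,0,0,0],
    [0,0,0,0.008,0,0,0],
    [0,0,0,0.009,0,0,0],
    [0,0,0,0.01,0,0,0],
    [0,0,0,0.01,0,0,0]
  ]
}}

```text
time: 17.87
tool_pos: [0.5665, 0.1649, 0.0261]
tool_rot: [0.001, 0.065, 0.998, -0.001]
contact_force: [-13.1, -3.1, 25.6]
gripper_width: -0.003
```

>>> {"api": "carry_out", "payload": {
  "moves": [
    [0,0,0,-0.04,0,0,0],
    [0,0,0,-0.08,0,0,0],
    [0,0,0,-0.09,0,0,0],
    [0,0.004,0.06,-0.09,0,0,0],
    [0,0.004,0.13,-0.09,0,0,0],
    [0,0.004,0.165,-0.085,0,0,0],
    [0,0.004,0.165,-0.06,0,0,0],
    [0,0.004,0.165,-0.06,0,0,0]
  ]
}}

```text
time: 18.53
tool_pos: [0.5714, 0.2303, 0.0429]
tool_rot: [-0.0, 0.064, 0.998, -0.002]
contact_force: [-0.4, -0.6, -0.3]
gripper_width: -0.004
```

```bash
python3 - <<'E'
from h import *
t,R,s=pose(); print(s["time"],t.round(4),R.as_matrix()[:,2].round(4),s["contact_force"].round(2)); print(*rel([.5729,.2302,.0264],82.5))
E
```

```text
18.5333 [0.5714 0.2303 0.0429] [-4.0e-04 -3.3e-03 -1.0e+00] [-0.43 -0.64 -0.32]
[-0.0037  0.0003  0.0413] [-0.0068  0.      0.0055]
```

>>> {"api": "carry_out", "payload": {
  "moves": [
    [0,-0.003,0,0.015,0,0,0],
    [0,-0.003,0,0.025,0,0,0],
    [0,-0.003,0,0.032,0,0,0],
    [0,-0.003,0,0.037,0,0,0],
    [0,-0.003,0,0.04,0,0,0],
    [0,-0.003,0,0.042,0,0,0],
    [0,-0.003,0,0.044,0,0,0],
    [0,-0.003,0,0.044,0,0,0]
  ]
}}

```text
time: 19.2
tool_pos: [0.5746, 0.2303, 0.0285]
tool_rot: [0.002, 0.065, 0.998, -0.001]
contact_force: [-0.7, 0.3, -0.1]
gripper_width: 0.002
```

>>> {"api": "carry_out", "payload": {
  "moves": [
    [0,0,0,0.001,0,0,0],
    [0,0,0,0.002,0,0,0],
    [0,0,0,0.003,0,0,0],
    [0,0,0,0.003,0,0,0]
  ]
}}

```text
time: 19.53
tool_pos: [0.5745, 0.2304, 0.0272]
tool_rot: [0.002, 0.065, 0.998, -0.001]
contact_force: [-0.0, 0.2, -0.9]
gripper_width: 0.001
```

Still free at 27.2 mm, so D is already down; a measured press follows.

>>> {"api": "carry_out", "payload": {
  "moves": [
    [0,0,0,0.002,0,0,0],
    [0,0,0,0.004,0,0,0],
    [0,0,0,0.005,0,0,0],
    [0,0,0,0.006,0,0,0],
    [0,0,0,0.007,0,0,0],
    [0,0,0,0.007,0,0,0]
  ]
}}

```text
time: 20.03
tool_pos: [0.5747, 0.2305, 0.0263]
tool_rot: [0.002, 0.065, 0.998, -0.001]
contact_force: [-6.1, -1.2, 10.9]
gripper_width: -0.001
```

>>> {"api": "carry_out", "payload": {
  "moves": [
    [0,0,0,0.001,0,0,0],
    [0,0,0,0.002,0,0,0],
    [0,0,0,0.003,0,0,0],
    [0,0,0,0.003,0,0,0]
  ]
}}

```text
time: 20.37
tool_pos: [0.5748, 0.2305, 0.0262]
tool_rot: [0.002, 0.065, 0.998, -0.001]
contact_force: [-8.3, -2.9, 16.3]
gripper_width: -0.002
```

>>> {"api": "carry_out", "payload": {
  "moves": [
    [0,0,0,-0.05,0,0,0],
    [0,0,0,-0.1,0,0,0],
    [0,0,0,-0.13,0,0,0],
    [0,-0.06,0,-0.13,0,0,0],
    [0,-0.12,0,-0.13,0,0,0],
    [0,-0.166,0,-0.11,0,0,0],
    [0,-0.166,0,-0.07,0,0,0],
    [0,-0.166,0,-0.06,0,0,0]
  ]
}}

```text
time: 21.03
tool_pos: [0.6399, 0.2212, 0.0452]
tool_rot: [0.001, 0.065, 0.998, -0.001]
contact_force: [-2.3, -0.0, -1.3]
gripper_width: 0.0
```

```bash
python3 - <<'E'
from h import *
t,R,s=pose(); print(s["time"],t.round(4),R.as_matrix()[:,2].round(4),s["contact_force"].round(2)); print(*rel([.6403,.2212,.0264],82.5))
E
```

```text
21.0333 [0.6399 0.2212 0.0452] [ 0.001  -0.0022 -1.    ] [-2.29 -0.04 -1.29]
[-0.001   0.0003  0.0471] [-0.004   0.0026  0.0006]
```

>>> {"api": "carry_out", "payload": {
  "moves": [
    [0,0,0,0.018,0,0,0],
    [0,0,0,0.03,0,0,0],
    [0,0,0,0.038,0,0,0],
    [0,0,0,0.043,0,0,0],
    [0,0,0,0.046,0,0,0],
    [0,0,0,0.049,0,0,0],
    [0,0,0,0.051,0,0,0],
    [0,0,0,0.051,0,0,0]
  ]
}}

```text
time: 21.7
tool_pos: [0.6404, 0.2218, 0.0273]
tool_rot: [0.002, 0.065, 0.998, -0.001]
contact_force: [-0.3, -0.5, 0.5]
gripper_width: 0.0
```

>>> {"api": "carry_out", "payload": {
  "moves": [
    [0,0,0,0.001,0,0,0],
    [0,0,0,0.002,0,0,0],
    [0,0,0,0.003,0,0,0],
    [0,0,0,0.003,0,0,0]
  ]
}}

```text
time: 22.03
tool_pos: [0.6406, 0.2218, 0.0265]
tool_rot: [0.002, 0.065, 0.998, -0.001]
contact_force: [-0.4, 0.3, 3.9]
gripper_width: 0.003
```

>>> {"api": "carry_out", "payload": {
  "moves": [
    [0,0,0,0.002,0,0,0],
    [0,0,0,0.004,0,0,0],
    [0,0,0,0.006,0,0,0],
    [0,0,0,0.007,0,0,0],
    [0,0,0,0.007,0,0,0]
  ]
}}

```text
time: 22.45
tool_pos: [0.6406, 0.2219, 0.0262]
tool_rot: [0.002, 0.065, 0.998, -0.001]
contact_force: [-8.7, -2.4, 14.2]
gripper_width: 0.003
```

>>> {"api": "carry_out", "payload": {
  "moves": [
    [0,0,0,-0.08,0,0,0],
    [0,0,0,-0.16,0,0,0],
    [0,-0.02,-0.02,-0.24,0,0,0],
    [0,-0.08,-0.06,-0.27,0,0,0],
    [0,-0.12,-0.09,-0.27,0,0,0],
    [0,-0.12,-0.09,-0.27,0,0,0],
    [0,-0.12,-0.09,-0.27,0,0,0],
    [0,-0.12,-0.09,-0.27,0,0,0]
  ]
}}

```text
time: 23.12
tool_pos: [0.6819, 0.1802, 0.1301]
tool_rot: [0.001, 0.065, 0.998, -0.001]
contact_force: [0.4, -0.1, -0.7]
gripper_width: 0.003
```

```bash
python3 - <<'E'
from h import *
t,R,s=pose(); ci=K("wrist"); im=save("wrist","pics/w7.png"); print(s["time"],t.round(4),s["contact_force"].round(2)); r=rings(im); print(r)
cv2.imwrite("pics/w7b.png",cv2.resize(im[60:300,100:440,::-1],None,fx=2.35,fy=2.35,interpolation=cv2.INTER_CUBIC))
m=cv2.inRange(cv2.cvtColor(im,cv2.COLOR_RGB2HSV),(0,70,50),(22,255,255))
P=[]
for c in cv2.findContours(m,0,2)[0]:
    (x,y),rad=cv2.minEnclosingCircle(c)
    if 5<rad<14: P.append(ray("",(x,y),.0264,ci)); print(round(x,1),round(y,1),round(rad,1),P[-1].round(4))
E
```

```text
23.1167 [0.6819 0.1802 0.1301] [ 0.38 -0.13 -0.68]
[]
357.4 146.3 7.4 [0.6479 0.2456 0.0264]
357.5 141.0 5.5 [0.6439 0.2459 0.0264]
210.0 145.5 7.8 [0.6326 0.1318 0.0264]
365.4 41.3 8.5 [0.5745 0.2555 0.0264]
365.5 33.5 5.5 [0.5695 0.2559 0.0264]
202.8 40.1 9.2 [0.5588 0.1411 0.0264]
```

View pics/w7b.png

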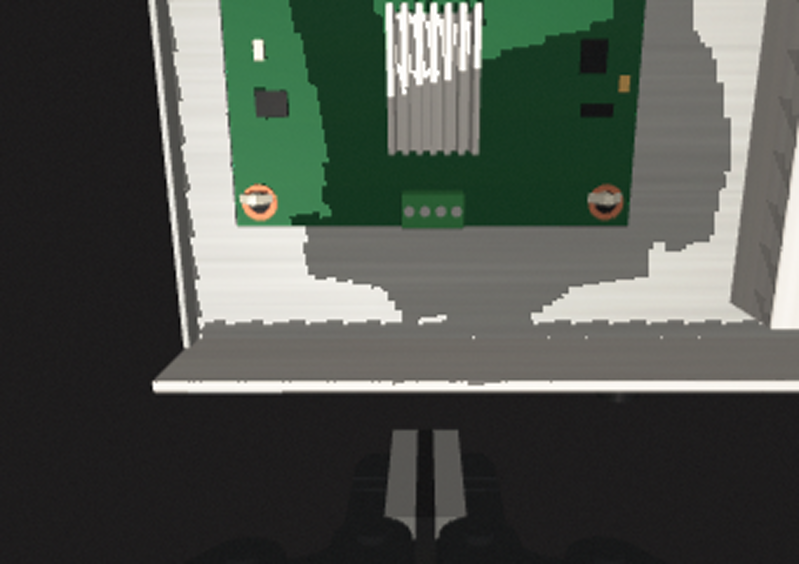

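The picture shows the barbs spread above the board at A (357,146) and B (210,145), and the terminal block facing the rear panel. The arm is clear, so I am handing in.

```bash
python3 -c "
from plant import manip
print(manip.job_done())"
```

```text
the job is handed in; nothing more can be done
None
```

I fitted the driver board from the blue mat onto the four standoffs, with its terminal block towards the rear panel, and handed the job in at about 23 s. No verdict was reported.

**Fitting:** I set the board over the posts with a light touch of 5–9 N. A picture then showed all four noses in their holes. I let go and pressed A, B, C and D in turn with the shut fingers, then pressed A once more.

**Last checks:**
- **Seating:** under load the fingertips stopped at 26.1–26.4 mm at every corner, against 26.4 mm expected for a seated board.
- **Barbs:** the final wrist picture shows them spread above the board at A and B. C and D were outside the cropped view I looked at, so for them I rely on the press heights.
- **Arm:** it stood clear of everything, and the path kept away from the jar, dish and screwdriver. I did not measure those three again at the end.

**Over target:** the press at C after it clicked reached 25.6 N vertical, about 29 N with the sideways part. That is a little over the 25 N guide but under the 32 N limit. The other final presses were 14–20 N.

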